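Open the calligraphy ink stand for writing

TASK

Open the ink stand for the writing lesson: swing the dust cover round on its pin until the water well is completely uncovered, and unscrew the ink pot's cap, without forcing the thread, until it lets go and lifts off. Set the cap down gently, right way up, flat in the middle of the white saucer and let go of it. Leave the brush, inkstone, paperweight and book where they are.

Things in the scene. Friction and masses are not known exactly. Their poses are not given: they have to be found in the camera images.
- stand: Dark wooden ink stand, board 150 x 300 mm (its own x and y) and 22 mm high, fixed to the table with two small steel brackets at its ends: it cannot move. Origin: centre of the board's underside, on the table. At its own y = +85 mm the ink pot, at y = -85 mm the water well.
- pot: White plastic ink pot, 84 mm across, gripped in a wooden collar of the stand (104 mm across, top 38 mm above the table), so it neither turns nor lifts. Origin: centre of its base, 16 mm above the table; z is the axis of the neck. Its shoulder slopes in from 62 mm to the neck at 76 mm above the table. The 40 mm neck (46 mm over its screw thread) ends 104 mm above the table.
- pot_mouth (a point): Centre of the rim of the pot's neck, 104 mm above the table, on its axis (under the cap at first). The thread is right-handed, pitch 6 mm: seen from above, turn the cap counter-clockwise to unscrew. It rises 6 mm a turn and lets go after about 1.2 to 1.8 turns (8 to 11 rad) in all, 7 to 11 mm up. It has 1 mm of axial play and turns easily; before it lets go, a straight pull is stopped dead.
- cap: Black ribbed screw cap of the ink pot: outside diameter 54 mm, height 28 mm, hollow below, 25 to 50 g. Origin: centre of the skirt's lower edge; z points out of its closed top. Screwed home, the lower edge is 80 mm and the top 108 mm above the table. Below the edge there is free space beside the neck down to the pot's sloping shoulder.
- cover (a joint): Turn of the dust cover on its pin, rad: 0 = squarely over the water well, grows counter-clockwise seen from above to the stop at 2.0; from 1.31 on the well is completely uncovered. It swings level, stays where it is left and takes about 0.05 N m (0.6 N at the knob).
- cover_pin (a point): Top face of the steel dust cover on the axis of its vertical pin, 52 mm above the table. The cover is a disc 74 mm across and 4 mm thick, its centre 55 mm from the pin.
- cover_knob (a point): Top centre of the cover's little round steel knob: 12 mm across, standing 18 mm up from the disc, top 70 mm above the table, 80 mm from the pin (the disc's centre lies on the line between).
- well_mouth (a point): Centre of the mouth of the water well, a white ceramic cup 60 mm across, rim 45.5 mm above the table.
- saucer: Loose white saucer, 128 mm across the rim and 14 mm high, 0.3 kg, on the table to the left of the stand. Origin: centre of its underside.
- saucer_floor (a point): Centre of the saucer's flat floor (100 mm across), 5 mm above its underside.
- inkstone: Bystander: black inkstone tray 85 x 135 x 24 mm beyond the stand. Origin: centre of the underside.
- weight: Bystander: steel paperweight bar 22 x 200 x 12 mm with a small ball knob (29 mm high in all) beyond the stand. Origin: centre of the underside.
- book: Bystander: paperback 150 x 105 x 16 mm lying beyond the saucer. Origin: centre of the underside.
- brush: Bystander: bamboo writing brush 250 mm long and 11 mm thick, on two small rests, lying along x to the left of the saucer. Origin: under the middle of the handle, on the table.
Things that resemble listed ones, but are neither listed nor needed, are in the scene too. There is more than one size of the cap; the job needs the smallest.

How it is judged:
At the end, for the whole second after the job is handed in: The dust cover is turned past 1.3 rad, so that the well is completely uncovered; the cap lies right way up and flat (within 0.12 rad) on the floor of the saucer, its middle within 24 mm of the saucer's centre, at rest and let go; the saucer stands level on the table (value of joint cover above 1.3 rad and horizontal distance between cap and saucer_floor below 0.024 m and z of cap in the frame of saucer between 0.003 and 0.009 m and angle between each of cap, saucer's own z axis and vertical below 0.12 rad and height (world z) of saucer below 0.006 m and linear speed of cap below 0.02 m/s and contact force between cap and the fingers below 0.05 N); the robot touches nothing.
It fails at once if the thread is forced: more than 120 N summed over the contacts between cap and pot (contact force between cap and pot above 120 N).
It fails at once if the cap is dropped or slammed into the saucer (faster than 0.6 m/s within 35 mm of its floor) (horizontal distance between cap and saucer_floor below 0.06 m and z of cap in the frame of saucer_floor below 0.035 m and linear speed of cap above 0.6 m/s).
It fails at once if a bystander (inkstone, paperweight, book or brush) is moved more than 30 mm (distance of any of inkstone, weight, book, brush from where it was at the start of the episode above 0.03 m).
It also fails if it takes over 72 s, if anything falls off the work surface, if the arm or the gripper's body presses on something with over 40 N, if the wrist force passes 120 N, or if a joint passes its speed limit or range.

ROBOT

A 7-joint arm with a two-finger parallel gripper is mounted at the origin on the work surface. World frame = base frame: x ahead of the robot, y to its left, z up, the work surface at z = 0. Lengths are in m, angles in rad, forces in N, time in s.
With the tool pointing down it reaches from about 0.425 to 0.925 m from the base axis. Payload 6.8 kg.
Tool frame: the origin (TCP) lies on the centre line of the jaws, within the pads' length; the fingertips stand 8 mm ahead of it and the grasp point (between the pads) lies 11 mm behind it (bot.tips_ahead is the distance from the TCP to the fingertips, in m); z points along the fingers, y is the line along which they close (so a half turn about z gives the same grasp; the last joint's range is limited). The gripper opens to 85 mm and grips with 20 to 120 N. Pads are 22 mm wide; open, the fingers measure 114 mm over their backs; the gripper's body (76 mm by 85 mm) begins 54 mm behind the grasp point. The pads swing forward as they close: fully open they stand 13 mm farther back than shut.
Start: joints at [-1.262, 0.477, 0.022, 1.555, -0.011, 1.109, -0.083], TCP at [0.273, 0.617, 0.239] pointing down, gripper open.
Joint ranges: [-2.96, 2.96], [-0.34, 2.1], [-1.41, 1.46], [0.24, 2.44], [-1.37, 4.51], [0.17, 1.92], [-2.96, 2.96]. Speed limits (rad/s): [2.39, 2.39, 3.14, 3.14, 3.14, 3.14, 3.14].

INTERFACE

Orientations are given as a unit quaternion [w, x, y, z].
In Python, from station import bot gives the robot as it stands.
- The arm moves only by the tool send_rows, never from a script. Its argument "deltas" is text: rows parted by semicolons, each of 4 numbers parted by spaces: the shift along the tool's x, y, z in m, then the turn about the tool's z in degrees. In form: x y z spin; .... A call has 1 to 5 rows; each row is the pose to reach, as a shift and turn from the pose commanded when the call began, along the tool's axes at that moment; what a row does not reach only later rows make up. A row lasts 1/10 s, in which the tool goes at most 50 mm and 8.59 degrees, less where a joint would pass 70% of its speed; a pose out of reach is approached as far as the arm can. A call with a gripper value outside its range is refused whole. "claw" is the opening, from 0 (shut) to 1 (fully open), set as the call begins (left out, the last holds). The fingers move at their own pace and stop on an object; "force" is the grip in N (left out, the last holds). Time passes only in rows, so rows that repeat a pose let the fingers close. It gives the time, the measured TCP pose, the force, the opening and the grip force at its end, in the units of the state.
- bot.get_obs(): the state, without advancing time (a new reading comes with each control period).
- bot.read_camera(name): name is "scene" or "top"; returns a dict with "img" (480x640x3 uint8, red, green, blue), "depth" (480x640 float32, m along the optical axis (not along the pixel's ray), 0 where there is no reading), "fx", "fy", "cx", "cy" (pixels), "dist_coeffs" ([k1, k2, p1, p2, k3] as OpenCV has them; the pictures are not rectified), "camera_from_world" (4x4, takes a point from world to camera coordinates). Camera axes: x right, y up, looking along -z (the intrinsics and any distortion apply to the point x, -y, -z); pixel columns grow to the right and rows downward; lengths in m; the calibration is good to about 2 mm. A picture is of the moment at which its call begins.
- bot.hand_in(): hands the job in; it is judged then, once.
Trained networks look in a picture, given as the dict that the camera call returned (one of the last four; its "shot" number tells which), for a name from the list of things; names that differ only in an ending like _2 or _b are one class to them, and where a whole thing is asked for, a point or a joint stands for the part that bears it (a point fixed in the world has none). Each returns a list of dicts, best first, with "confidence" (0 to 1); they miss things now and then, are a little off and sometimes report something else, mostly with a low value. They report only what shows in the picture. A call takes as long as a camera call. They do not tell look-alikes from the thing itself.
- bot.masks_of(picture, query): "mask" (480x640 bool, what is visible of it).
- bot.landmark_of(picture, query): "xyz" ([x, y, z] in m, in world coordinates, good to about 4 mm: a listed point, or the origin of a listed thing).
The state is a dict: "t": time; "q": joint angles; "joint_vel": joint speeds; "joint_torque": joint torques, N m; "eef_pos": TCP position; "tool_rot": TCP orientation; "contact_force": force on the tool from outside, world axes, zero at the start; "torque": the same for the moment, N m; "gripper_width": opening from 0.0 (shut) to 1.0 (fully open); "grasp_force": force on a finger pad.
Only numpy, scipy, OpenCV 4.12 (cv2) and the standard library are available. Lean on these libraries where they do the work, as an engineer would, in place of code of your own. Each camera call takes 0.05 s, during which the arm holds its last target. There are 200 camera calls.

## Working session

There is one attempt and no reset: what is moved stays moved. The work goes in short steps, Python scripts to look and compute and a tool call to move; the robot and the scene stay as the last step left them, time stands still between calls to the robot, and variables do not carry over. Pictures are saved under pics/ and viewed, at most 10 in all, crops included, and the job is handed in when it is done.

Besides the shell and the picture viewer there is one more tool, called after "Request:" as name(argument=value, ...) on one line, values as JSON. send_rows: Moves the arm, as the interface text tells. Its arguments: {"type":"object","properties":{"deltas":{"type":"string"},"claw":{"type":"number"},"force":{"type":"number"}},"required":["deltas"]}

```bash
mkdir -p pics; ls
cat > h.py <<'E'
import numpy as np, cv2
from station import bot
def shot(n,f=None):
    p=bot.read_camera(n)
    if f: cv2.imwrite('pics/'+f,p['img'][:,:,::-1])
    return p
def px(p,w):
    c=(p['camera_from_world']@np.append(w,1))[:3]; c=np.array([c[0],-c[1],-c[2]])
    K=np.array([[p['fx'],0,p['cx']],[0,p['fy'],p['cy']],[0,0,1.]])
    return cv2.projectPoints(c.reshape(1,3),np.zeros(3),np.zeros(3),K,np.array(p['dist_coeffs'],float))[0].ravel()
def world(p,u,v,z=None):
    """pixel -> world, by depth or by plane z"""
    K=np.array([[p['fx'],0,p['cx']],[0,p['fy'],p['cy']],[0,0,1.]])
    r=cv2.undistortPoints(np.array([[[u,v]]],float),K,np.array(p['dist_coeffs'],float)).ravel()
    T=np.linalg.inv(p['camera_from_world']); d=T[:3,:3]@np.array([r[0],-r[1],-1]); o=T[:3,3]
    s=p['depth'][int(round(v)),int(round(u))] if z is None else (z-o[2])/d[2]
    return o+s*d
E
python3 - <<'E'
from h import *
for n in('top','scene'):
    p=shot(n,n+'1.png'); print(n,np.linalg.inv(p['camera_from_world'])[:3,3].round(2))
    for q in('stand','pot','pot_mouth','cap','cover_pin','cover_knob','well_mouth','saucer','saucer_floor','inkstone','weight','book','brush'):
        print(q,[(d['xyz'].round(3).tolist() if hasattr(d['xyz'],'round') else np.round(d['xyz'],3).tolist(),round(d['confidence'],2),px(p,d['xyz']).astype(int).tolist()) for d in bot.landmark_of(p,q)])
o=bot.get_obs();print(o)
E
```

```text
pics
top [0.34 0.11 1.26]
stand []
pot [([0.54, 0.046, 0.012], 0.59, [359, 257])]
pot_mouth [([0.545, 0.046, 0.106], 0.79, [361, 249])]
cap [([0.335, 0.22, 0.004], 0.91, [288, 340]), ([0.778, -0.049, 0.0], 0.75, [395, 168]), ([0.542, 0.046, 0.079], 0.58, [360, 252]), ([0.449, 0.48, 0.0], 0.58, [186, 292])]
cover_pin [([0.558, -0.132, 0.05], 0.86, [433, 248])]
cover_knob [([0.481, -0.122, 0.072], 0.91, [431, 278])]
well_mouth [([0.525, -0.037, -0.001], 0.74, [392, 264]), ([0.509, -0.126, 0.043], 0.67, [430, 268])]
saucer [([0.487, 0.252, 0.001], 0.77, [276, 278]), ([0.766, 0.088, 0.001], 0.23, [342, 172])]
saucer_floor [([0.49, 0.256, 0.006], 0.78, [274, 277])]
inkstone [([0.765, 0.088, 0.001], 0.97, [342, 172])]
weight [([0.756, -0.217, 0.003], 0.93, [459, 176])]
book []
brush [([0.447, 0.477, -0.001], 0.84, [188, 293])]
scene [ 1.01 -0.38  1.  ]
stand [([0.521, -0.035, -0.001], 0.88, [267, 296])]
pot [([0.546, 0.05, 0.02], 0.85, [300, 276])]
pot_mouth [([0.542, 0.049, 0.1], 0.94, [298, 255])]
cap [([0.778, -0.047, -0.001], 0.91, [346, 373]), ([0.546, 0.046, 0.08], 0.81, [299, 262]),
[... 693 characters left out ...]
698664,  0.02240243,  1.55542481, -0.0114788 ,
        1.1092963 , -0.08309414]), 'joint_vel': array([ 1.12552161e-03,  2.50703064e-04, -4.24996903e-04,  1.22551391e-03,
        2.11863891e-03, -3.33572757e-04,  8.74240840e-05]), 'joint_torque': array([ 1.29269970e-04, -5.96310997e+01,  1.60644259e+00, -2.81542772e+01,
        1.24518148e-02,  1.72716482e-03, -5.53607848e-06]), 'eef_pos': array([0.27327344, 0.61721489, 0.23930643]), 'tool_rot': array([4.02052951e-06, 2.06902517e-01, 9.78361563e-01, 6.32544551e-06]), 'contact_force': array([ 0.6562641 , -0.02121779, -0.26185923]), 'torque': array([-0.04021739,  0.00429863,  0.05166311]), 'grasp_force': 0.0, 'gripper_width': 1.000853103339639}
```

Run:
```python
import cv2,numpy as np
t=cv2.imread('pics/top1.png');s=cv2.imread('pics/scene1.png')
a=cv2.resize(t[130:370,170:490],(800,600),interpolation=cv2.INTER_CUBIC);b=cv2.resize(s[150:450,180:480],(600,600),interpolation=cv2.INTER_CUBIC)
cv2.imwrite('pics/tc.png',a);cv2.imwrite('pics/sc.png',b)
```

```text
(no output)
```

View pics/tc.png

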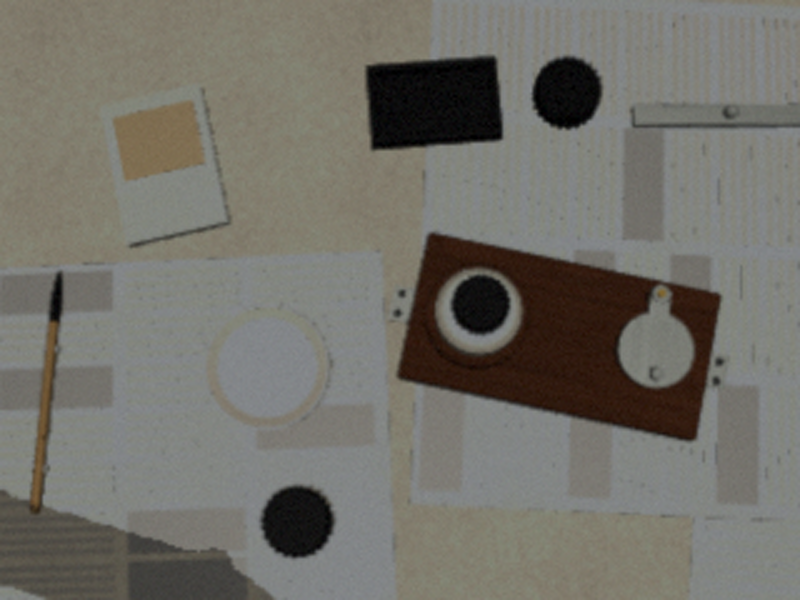

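View pics/sc.png

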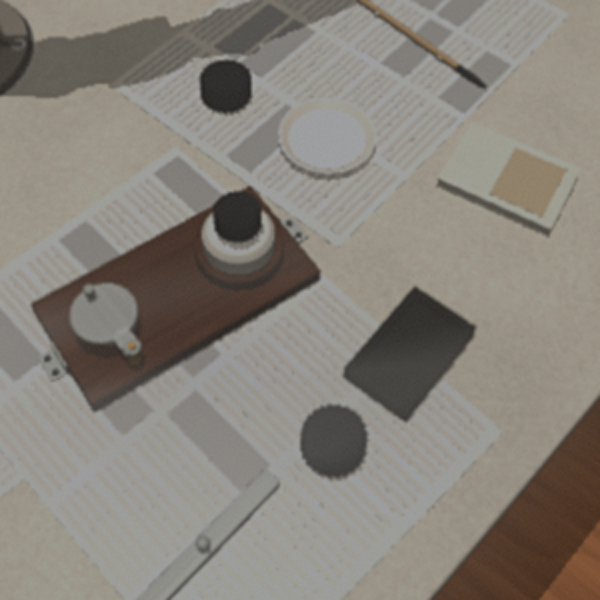

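The small cap sits on the pot, crop (482,304). The look-alikes at crop (297,521) and (567,92) lie on the table and are clearly larger. The cap on the pot is therefore the right one. Cover first: I'll cage the knob and follow its arc.

```bash
cat > plan.py <<'E'
import numpy as np
from station import bot
def pose():
    o=bot.get_obs(); w,x,y,z=o['tool_rot']
    yx,yy=2*(x*y-w*z),1-2*(x*x+z*z)
    return np.array([*o['eef_pos'],np.degrees(np.arctan2(yy,yx))]),o
def plan(wps,start=None):
    """wps: (x,y,z,psi,rows); prints calls of 5 rows"""
    p,o=pose(); print('at',p.round(4),'q7',o['q'][6].round(3),'t',o['t'])
    p=np.array(start if start is not None else p,float); P=[]
    for *w,n in wps:
        w=np.array(w,float); P+=[p+(w-p)*(i+1)/n for i in range(n)]; p=w
    p=np.array(start if start is not None else pose()[0],float)
    for k in range(0,len(P),5):
        s=np.radians(p[3]); out=[]
        for r in P[k:k+5]:
            d=r-p
            out.append('%.4f %.4f %.4f %.1f'%(-np.sin(s)*d[0]+np.cos(s)*d[1],np.cos(s)*d[0]+np.sin(s)*d[1],-d[2],-d[3]))
        print('; '.join(out)); p=P[min(k+5,len(P))-1]
E
python3 - <<'E'
from plan import *
print(bot.tips_ahead)
plan([(.48,-.1215,.2,83.9-180,20)])
E
```

```text
0.008
at [ 0.2733  0.6172  0.2393 66.1182] q7 -0.083 t 1.4
-0.0244 -0.0296 0.0020 8.1; -0.0488 -0.0592 0.0039 16.2; -0.0732 -0.0888 0.0059 24.3; -0.0976 -0.1184 0.0079 32.4; -0.1220 -0.1479 0.0098 40.6
-0.0378 -0.0066 0.0020 8.1; -0.0756 -0.0132 0.0039 16.2; -0.1133 -0.0198 0.0059 24.3; -0.1511 -0.0265 0.0079 32.4; -0.1889 -0.0331 0.0098 40.6
-0.0330 0.0195 0.0020 8.1; -0.0660 0.0391 0.0039 16.2; -0.0990 0.0586 0.0059 24.3; -0.1320 0.0782 0.0079 32.4; -0.1650 0.0977 0.0098 40.6
-0.0124 0.0363 0.0020 8.1; -0.0247 0.0726 0.0039 16.2; -0.0371 0.1089 0.0059 24.3; -0.0495 0.1452 0.0079 32.4; -0.0619 0.1815 0.0098 40.6
```

Request:
send_rows(deltas="-0.0244 -0.0296 0.002 8.1; -0.0488 -0.0592 0.004 16.2; -0.0732 -0.0888 0.006 24.3; -0.0976 -0.1184 0.008 32.4; -0.122 -0.148 0.01 40.6", claw=0.32, force=20)

```text
t: 1.9
eef_pos: [0.3252, 0.431, 0.2294]
tool_rot: [-0.0, 0.536, 0.844, 0.0]
contact_force: [0.1, 0.7, 0.6]
gripper_width: 0.323
grasp_force: 0.0
```

Request:
send_rows(deltas="-0.0378 -0.0066 0.002 8.1; -0.0756 -0.0132 0.004 16.2; -0.1133 -0.0198 0.006 24.3; -0.1511 -0.0265 0.008 32.4; -0.189 -0.033 0.01 40.6")

```text
t: 2.4
eef_pos: [0.3768, 0.2463, 0.2195]
tool_rot: [-0.0, 0.796, 0.606, 0.0]
contact_force: [0.7, -0.2, 0.3]
gripper_width: 0.32
grasp_force: 0.0
```

Request:
send_rows(deltas="-0.033 0.0195 0.002 8.1; -0.066 0.039 0.004 16.2; -0.099 0.0586 0.006 24.3; -0.132 0.078 0.008 32.4; -0.165 0.098 0.01 40.6")

```text
t: 2.9
eef_pos: [0.4285, 0.0615, 0.2096]
tool_rot: [-0.0, 0.956, 0.292, 0.001]
contact_force: [1.1, -0.1, -0.5]
gripper_width: 0.322
grasp_force: 0.0
```

Request:
send_rows(deltas="-0.0124 0.0363 0.002 8.1; -0.0247 0.0726 0.004 16.2; -0.0371 0.109 0.006 24.3; -0.0495 0.145 0.008 32.4; -0.062 0.1815 0.01 40.6")

```text
t: 3.4
eef_pos: [0.4798, -0.1232, 0.1995]
tool_rot: [-0.0, 0.998, -0.057, 0.0]
contact_force: [-0.5, 1.4, 0.5]
gripper_width: 0.32
grasp_force: 0.0
```

Run:
```python
from plan import *
from h import *
p=shot('top')
for q in('cover_pin','cover_knob','cap','pot_mouth','saucer_floor'):
    print(q,[(np.round(d['xyz'],3).tolist(),round(d['confidence'],2)) for d in bot.landmark_of(p,q)])
plan([(.48,-.1215,.2,83.9-180,5),(.48,-.1215,.066,83.9-180,5)])
print(bot.get_obs()['q'])
```

```text
cover_pin [([0.56, -0.133, 0.052], 0.85), ([0.542, 0.047, 0.082], 0.63)]
cover_knob [([0.482, -0.123, 0.072], 0.91)]
cap [([0.775, -0.048, -0.0], 0.8), ([0.542, 0.047, 0.08], 0.63), ([0.34, 0.22, 0.002], 0.57), ([0.758, -0.216, 0.004], 0.46), ([0.449, 0.478, -0.001], 0.34)]
pot_mouth [([0.544, 0.048, 0.106], 0.65), ([0.757, -0.22, 0.004], 0.5)]
saucer_floor [([0.489, 0.254, 0.007], 0.7)]
at [  0.4792  -0.1207   0.1991 -96.1414] q7 -1.262 t 3.7
0.0002 0.0001 -0.0002 -0.0; 0.0004 0.0003 -0.0003 -0.0; 0.0005 0.0004 -0.0005 -0.0; 0.0007 0.0005 -0.0007 -0.0; 0.0009 0.0007 -0.0009 -0.0
0.0000 -0.0000 0.0268 -0.0; 0.0000 -0.0000 0.0536 -0.0; 0.0000 -0.0000 0.0804 -0.0; 0.0000 -0.0000 0.1072 -0.0; 0.0000 -0.0000 0.1340 -0.0
[-0.56622371  0.29321059  0.82880994  2.0606901  -0.27651689  0.89930542
 -1.26224678]
```

Run:
```python
from plan import *
c=np.array([.560,-.131]); W=[]
for i in range(1,16):
    f=100*i/15; a=np.radians(173.7+f); W.append((*(c+.08*np.array([np.cos(a),np.sin(a)])),.066,-96.3+f,1))
plan([(.4805,-.1222,.066,-96.3,5)]+W,start=(.48,-.1215,.2,-96.1))
```

```text
at [  0.4792  -0.1207   0.1991 -96.1414] q7 -1.262 t 3.7
0.0001 0.0001 0.0268 0.0; 0.0002 0.0003 0.0536 0.1; 0.0003 0.0004 0.0804 0.1; 0.0005 0.0005 0.1072 0.2; 0.0006 0.0006 0.1340 0.2
0.0005 0.0093 -0.0000 -6.7; 0.0021 0.0185 -0.0000 -13.3; 0.0048 0.0274 -0.0000 -20.0; 0.0085 0.0359 -0.0000 -26.7; 0.0131 0.0440 -0.0000 -33.3
0.0005 0.0093 -0.0000 -6.7; 0.0022 0.0184 -0.0000 -13.3; 0.0048 0.0274 -0.0000 -20.0; 0.0085 0.0359 -0.0000 -26.7; 0.0132 0.0440 -0.0000 -33.3
0.0005 0.0093 -0.0000 -6.7; 0.0022 0.0184 -0.0000 -13.3; 0.0048 0.0274 -0.0000 -20.0; 0.0085 0.0359 -0.0000 -26.7; 0.0132 0.0440 -0.0000 -33.3
```

Request:
send_rows(deltas="0 0 0.027 0; 0 0 0.054 0; 0 0 0.08 0; 0 0 0.107 0; 0 0 0.134 0")

```text
t: 4.2
eef_pos: [0.4795, -0.1199, 0.0644]
tool_rot: [-0.001, 0.999, -0.053, 0.0]
contact_force: [0.6, 0.6, 0.7]
gripper_width: 0.322
grasp_force: 0.0
```

No contact on the way down, so the knob is caged. Now the arc.

Request:
send_rows(deltas="0.0005 0.0093 0 -6.7; 0.002 0.0185 0 -13.3; 0.005 0.0274 0 -20; 0.0085 0.036 0 -26.7; 0.013 0.044 0 -33.3")

```text
t: 4.7
eef_pos: [0.4871, -0.1651, 0.0652]
tool_rot: [-0.001, 0.971, 0.238, -0.0]
contact_force: [-2.1, 0.8, 0.1]
gripper_width: 0.32
grasp_force: 0.6
```

Request:
send_rows(deltas="0.0005 0.0093 0 -6.7; 0.002 0.0185 0 -13.3; 0.005 0.0274 0 -20; 0.0085 0.036 0 -26.7; 0.013 0.044 0 -33.3")

```text
t: 5.2
eef_pos: [0.5188, -0.1988, 0.0653]
tool_rot: [-0.001, 0.863, 0.506, -0.0]
contact_force: [-1.5, -1.0, -0.2]
gripper_width: 0.321
grasp_force: 0.6
```

Request:
send_rows(deltas="0.0005 0.0093 0 -6.7; 0.002 0.0185 0 -13.3; 0.005 0.0274 0 -20; 0.0085 0.036 0 -26.7; 0.013 0.044 0 -33.3")

```text
t: 5.7
eef_pos: [0.5638, -0.2094, 0.0655]
tool_rot: [-0.0, 0.682, 0.732, -0.0]
contact_force: [-0.0, -0.9, -0.7]
gripper_width: 0.316
grasp_force: 0.5
```

Request:
send_rows(deltas="0 0 -0.03 0; 0 0 -0.06 0; 0 0 -0.09 0; 0 0 -0.12 0; 0 0 -0.13 0")

```text
t: 6.2
eef_pos: [0.5656, -0.2096, 0.1989]
tool_rot: [0.002, 0.683, 0.73, 0.002]
contact_force: [0.5, 0.2, 0.0]
gripper_width: 0.318
grasp_force: 0.0
```

Run:
```python
from plan import *
from h import *
p=shot('top','top2.png')
for q in('cover_pin','cover_knob','well_mouth'):
    print(q,[(np.round(d['xyz'],3).tolist(),round(d['confidence'],2)) for d in bot.landmark_of(p,q)])
print(pose()[0],pose()[1]['q'].round(2))
```

```text
cover_pin [([0.561, -0.131, 0.052], 0.75)]
cover_knob [([0.558, -0.212, 0.072], 0.82), ([0.487, 0.248, 0.0], 0.54)]
well_mouth [([0.509, -0.124, 0.043], 0.76)]
[ 0.56318824 -0.20971537  0.19422466  3.71120307] [ 0.1   0.41  0.19  1.79 -0.09  0.95  0.4 ]
```

Cover measured at about 1.64 rad. Next, move to the cap with the wrist wound back.

Run:
```python
from plan import *
from h import *
p,o=pose()
plan([(.5435,.0475,.2,-146,20)],start=(.5645,-.21,.196,3.7))
for n in('top','scene'):
    c=shot(n)
    for d in bot.masks_of(c,'cap'):
        m=d['mask']; ys,xs=np.nonzero(m); u,v=xs.mean(),ys.mean()
        print(n,round(d['confidence'],2),u.round(1),v.round(1),m.sum(),world(c,u,v,.1).round(4))
```

```text
at [ 0.5632 -0.2097  0.1942  3.7112] q7 0.402 t 6.4
0.0129 -0.0002 -0.0002 7.5; 0.0258 -0.0004 -0.0004 15.0; 0.0387 -0.0007 -0.0006 22.5; 0.0517 -0.0009 -0.0008 29.9; 0.0646 -0.0011 -0.0010 37.4
0.0101 -0.0080 -0.0002 7.5; 0.0203 -0.0160 -0.0004 15.0; 0.0304 -0.0241 -0.0006 22.5; 0.0405 -0.0321 -0.0008 29.9; 0.0506 -0.0401 -0.0010 37.4
0.0032 -0.0125 -0.0002 7.5; 0.0063 -0.0250 -0.0004 15.0; 0.0095 -0.0376 -0.0006 22.5; 0.0127 -0.0501 -0.0008 29.9; 0.0158 -0.0626 -0.0010 37.4
-0.0051 -0.0119 -0.0002 7.5; -0.0102 -0.0237 -0.0004 15.0; -0.0153 -0.0356 -0.0006 22.5; -0.0204 -0.0475 -0.0008 29.9; -0.0255 -0.0593 -0.0010 37.4
top 0.82 288.4 338.5 622 [0.3399 0.2114 0.1   ]
top 0.72 361.8 251.4 440 [0.5411 0.0449 0.1   ]
top 0.57 396.7 166.2 647 [ 0.7493 -0.0402  0.1   ]
scene 0.83 346.7 369.9 996 [ 0.7973 -0.0743  0.1   ]
scene 0.69 292.5 192.6 585 [0.3964 0.1717 0.1   ]
```

Request:
send_rows(deltas="0.013 0 0 7.5; 0.026 0 0 15; 0.039 -0.0005 -0.0005 22.5; 0.0517 -0.001 -0.001 30; 0.0646 -0.001 -0.001 37.4", claw=1)

```text
t: 7.1
eef_pos: [0.5581, -0.146, 0.1955]
tool_rot: [-0.0, 0.883, 0.469, -0.001]
contact_force: [-0.1, -0.3, 0.8]
gripper_width: 1.007
grasp_force: 0.0
```

Request:
send_rows(deltas="0.01 -0.008 0 7.5; 0.02 -0.016 0 15; 0.03 -0.024 -0.0005 22.5; 0.0405 -0.032 -0.001 30; 0.0506 -0.04 -0.001 37.4")

```text
t: 7.6
eef_pos: [0.5531, -0.0816, 0.1965]
tool_rot: [-0.0, 0.987, 0.161, -0.001]
contact_force: [-0.2, 0.2, 0.5]
gripper_width: 1.003
grasp_force: 0.0
```

Request:
send_rows(deltas="0.003 -0.0125 0 7.5; 0.006 -0.025 0 15; 0.0095 -0.0376 -0.0005 22.5; 0.0127 -0.05 -0.001 30; 0.0158 -0.0626 -0.001 37.4")

```text
t: 8.1
eef_pos: [0.5479, -0.0174, 0.1976]
tool_rot: [0.0, 0.986, -0.164, -0.001]
contact_force: [1.1, 0.3, 0.6]
gripper_width: 0.999
grasp_force: 0.0
```

Request:
send_rows(deltas="-0.005 -0.012 0 7.5; -0.01 -0.0237 0 15; -0.0153 -0.0356 -0.0005 22.5; -0.0204 -0.0475 -0.001 30; -0.0255 -0.0593 -0.001 37.4")

```text
t: 8.6
eef_pos: [0.5426, 0.047, 0.1986]
tool_rot: [0.001, 0.882, -0.472, -0.0]
contact_force: [1.1, -0.5, -0.3]
gripper_width: 0.999
grasp_force: 0.0
```

Run:
```python
from plan import *
from h import *
print(pose()[0],pose()[1]['q'].round(2))
c=shot('scene','sc3.png')
for q in('cap','pot_mouth'): print(q,[(np.round(d['xyz'],3).tolist(),round(d['confidence'],2)) for d in bot.landmark_of(c,q)])
plan([(.543,.047,.085,-146,5)])
```

```text
[ 5.42597156e-01  4.69503848e-02  1.98640363e-01 -1.46287354e+02] [-0.77  0.37  0.72  1.95 -0.3   0.93 -2.45]
cap [([0.54, 0.05, 0.077], 0.92), ([0.777, -0.048, -0.001], 0.62)]
pot_mouth [([0.545, 0.045, 0.102], 0.69), ([0.699, 0.363, -0.001], 0.58)]
at [ 5.427000e-01  4.720000e-02  1.986000e-01 -1.457091e+02] q7 -2.445 t 8.75
0.0001 -0.0000 0.0227 0.1; 0.0001 -0.0001 0.0454 0.1; 0.0002 -0.0001 0.0682 0.2; 0.0003 -0.0001 0.0909 0.2; 0.0004 -0.0002 0.1136 0.3
```

Request:
send_rows(deltas="0 0 0.03 0; 0 0 0.06 0; 0 0 0.09 0; 0 0 0.112 0; 0 0 0.113 0")

```text
t: 9.25
eef_pos: [0.5408, 0.0451, 0.0837]
tool_rot: [0.002, 0.883, -0.469, -0.002]
contact_force: [-0.4, -0.3, 1.4]
gripper_width: 0.999
grasp_force: 0.0
```

Request:
send_rows(deltas="0 0 0 0; 0 0 0 0; 0 0 0 0; 0 0 0 0; 0 0 0 0", claw=0.5, force=30)

```text
t: 9.75
eef_pos: [0.5434, 0.0458, 0.0878]
tool_rot: [-0.0, 0.883, -0.469, 0.001]
contact_force: [-3.1, -1.6, 7.6]
gripper_width: 0.628
grasp_force: 31.3
```

Run:
```python
from plan import *
print(pose())
```

```text
(array([ 5.43448983e-01,  4.57711436e-02,  8.77858170e-02, -1.45983227e+02]), {'t': 9.75, 'q': array([-0.6631685 ,  0.53423162,  0.6048496 ,  2.02282586, -0.45611966,
        0.71733389, -2.32064385]), 'joint_vel': array([-0.0014073 , -0.00033124,  0.00128762, -0.00044672, -0.00233313,
        0.00066611, -0.00174756]), 'joint_torque': array([-1.03970300e+00, -4.42976618e+01,  7.61177123e+00, -1.89182729e+01,
       -6.38531651e-01, -8.02348629e-01, -1.89941103e-02]), 'eef_pos': array([0.54344898, 0.04577114, 0.08778582]), 'tool_rot': array([-4.07241650e-04,  8.83016000e-01, -4.69342371e-01,  5.63038730e-04]), 'contact_force': array([-3.05810766, -1.64706527,  7.56630728]), 'torque': array([-0.473891  ,  0.67796178, -0.01622506]), 'grasp_force': 31.330085259396583, 'gripper_width': 0.628208379004974})
```

Request:
send_rows(deltas="0 0 -0.0005 -8.5; 0 0 -0.001 -17; 0 0 -0.0015 -25.5; 0 0 -0.002 -34; 0 0 -0.002 -42.5")

```text
t: 10.25
eef_pos: [0.5431, 0.0463, 0.089]
tool_rot: [-0.0, 0.993, -0.114, 0.0]
contact_force: [-1.6, -1.1, -2.2]
gripper_width: 0.626
grasp_force: 32.4
```

Request:
send_rows(deltas="0 0 -0.0002 -8.5; 0 0 -0.0004 -17; 0 0 -0.0005 -25.5; 0 0 -0.0006 -34; 0 0 -0.0008 -42.5")

```text
t: 10.75
eef_pos: [0.5432, 0.0466, 0.0898]
tool_rot: [0.0, 0.967, 0.254, 0.0]
contact_force: [-0.1, 0.7, -1.6]
gripper_width: 0.627
grasp_force: 32.3
```

Run:
```python
from plan import *
p,o=pose();print(p,o['q'].round(2),o['contact_force'],o['torque'],o['gripper_width'],o['grasp_force'])
```

```text
[ 5.43175761e-01  4.65647354e-02  8.97537753e-02 -6.06119272e+01] [-0.37  0.47  0.21  2.   -0.15  0.69 -1.12] [-0.11823486  0.74974125 -1.63761871] [-0.03364874  0.12081873 -0.02823476] 0.6270036801011812 32.25809920812026
```

Request:
send_rows(deltas="0 0 -0.0001 -8.5; 0 0 -0.0003 -17; 0 0 -0.0004 -25.5; 0 0 -0.0006 -34; 0 0 -0.0007 -42.5")

```text
t: 11.25
eef_pos: [0.5431, 0.0467, 0.0904]
tool_rot: [0.0, 0.81, 0.587, 0.0]
contact_force: [-0.3, 0.5, -2.5]
gripper_width: 0.625
grasp_force: 32.2
```

Request:
send_rows(deltas="0 0 -0.0001 -8.5; 0 0 -0.0003 -17; 0 0 -0.0004 -25.5; 0 0 -0.0006 -34; 0 0 -0.0007 -42.5")

```text
t: 11.75
eef_pos: [0.5429, 0.0466, 0.0911]
tool_rot: [0.0, 0.542, 0.841, 0.0]
contact_force: [-1.2, 0.7, -1.8]
gripper_width: 0.624
grasp_force: 32.4
```

Request:
send_rows(deltas="0 0 -0.0001 -8.5; 0 0 -0.0003 -17; 0 0 -0.0004 -25.5; 0 0 -0.0006 -34; 0 0 -0.0007 -42.5")

```text
t: 12.25
eef_pos: [0.5428, 0.0464, 0.0917]
tool_rot: [0.0, 0.2, 0.98, -0.0]
contact_force: [-2.1, 0.9, -0.7]
gripper_width: 0.628
grasp_force: 32.4
```

Request:
send_rows(deltas="0 0 -0.0001 -8.5; 0 0 -0.0003 -17; 0 0 -0.0004 -25.5; 0 0 -0.0006 -34; 0 0 -0.0007 -42.5")

```text
t: 12.75
eef_pos: [0.5426, 0.0461, 0.0923]
tool_rot: [-0.0, -0.168, 0.986, -0.001]
contact_force: [-2.6, 1.1, 0.4]
gripper_width: 0.628
grasp_force: 32.5
```

Run:
```python
from plan import *
p,o=pose();print(p,o['q'].round(2),o['contact_force'],o['torque'],o['gripper_width'],o['grasp_force'])
```

```text
[5.42634332e-01 4.61471935e-02 9.23434426e-02 1.09365714e+02] [ 0.21  0.51 -0.52  1.96  0.36  0.76  1.39] [-2.64983492  1.07450262  0.44859489] [ 0.11318955  0.48557451 -0.0669018 ] 0.6284998051378462 32.49966634903103
```

Request:
send_rows(deltas="0 0 -0.0002 -8.5; 0 0 -0.0004 -17; 0 0 -0.0006 -25.5; 0 0 -0.0008 -34; 0 0 -0.001 -42.5")

```text
t: 13.25
eef_pos: [0.5427, 0.0459, 0.0932]
tool_rot: [-0.001, -0.514, 0.858, -0.001]
contact_force: [-1.7, -0.1, -2.2]
gripper_width: 0.627
grasp_force: 32.4
```

Request:
send_rows(deltas="0 0 -0.0002 -8.5; 0 0 -0.0003 -17; 0 0 -0.0005 -25.5; 0 0 -0.0006 -34; 0 0 -0.0008 -42.5")

```text
t: 13.75
eef_pos: [0.543, 0.0457, 0.094]
tool_rot: [0.001, 0.79, -0.613, 0.001]
contact_force: [-1.1, 0.3, -1.2]
gripper_width: 0.626
grasp_force: 32.4
```

Run:
```python
from plan import *
p,o=pose();print(p,o['q'].round(2),o['contact_force'],o['torque'],o['gripper_width'],o['grasp_force'])
```

```text
[ 5.42961533e-01  4.56583274e-02  9.39916382e-02 -1.65659157e+02] [ 0.47  0.61 -0.87  1.94  0.61  0.87  2.66] [-1.14378312  0.33058398 -1.16298428] [-0.05503624  0.22498567  0.03095097] 0.6263632359042842 32.396987839601934
```

Request:
send_rows(deltas="0 0 0 0; 0 0 0 0; 0 0 0 0; 0 0 0 8.5; 0 0 0 17", claw=1)

```text
t: 14.25
eef_pos: [0.5432, 0.0465, 0.0939]
tool_rot: [0.0, -0.686, 0.728, -0.0]
contact_force: [0.4, -0.0, -0.7]
gripper_width: 1.0
grasp_force: 0.0
```

Request:
send_rows(deltas="0 0 0 8.5; 0 0 0 17; 0 0 0 25.5; 0 0 0 34; 0 0 0 42.5")

```text
t: 14.75
eef_pos: [0.5433, 0.0467, 0.0941]
tool_rot: [0.0, -0.375, 0.927, -0.0]
contact_force: [1.2, -0.6, 0.7]
gripper_width: 0.997
grasp_force: 0.0
```

Request:
send_rows(deltas="0 0 0 8.5; 0 0 0 17; 0 0 0 25.5; 0 0 0 34; 0 0 0 42.5")

```text
t: 15.25
eef_pos: [0.5433, 0.0467, 0.0942]
tool_rot: [0.001, -0.014, 1.0, -0.0]
contact_force: [0.3, -0.3, 0.4]
gripper_width: 0.996
grasp_force: 0.0
```

Request:
send_rows(deltas="0 0 0 8.5; 0 0 0 17; 0 0 0 25.5; 0 0 0 34; 0 0 0 42.5")

```text
t: 15.75
eef_pos: [0.5433, 0.0468, 0.0942]
tool_rot: [0.001, 0.35, 0.937, 0.0]
contact_force: [-0.3, 0.4, 0.0]
gripper_width: 1.003
grasp_force: 0.0
```

Request:
send_rows(deltas="0 0 0 8.5; 0 0 0 17; 0 0 0 25.5; 0 0 0 34; 0 0 0 42.5")

```text
t: 16.25
eef_pos: [0.5434, 0.0469, 0.0942]
tool_rot: [0.0, 0.665, 0.747, 0.001]
contact_force: [-0.0, 0.1, 0.0]
gripper_width: 0.999
grasp_force: 0.0
```

Request:
send_rows(deltas="0 0 0 8.5; 0 0 0 17; 0 0 0 25.5; 0 0 0 34; 0 0 0 42.5")

```text
t: 16.75
eef_pos: [0.5434, 0.047, 0.0942]
tool_rot: [0.0, 0.891, 0.455, 0.001]
contact_force: [-0.3, -0.5, -0.2]
gripper_width: 1.0
grasp_force: 0.0
```

Request:
send_rows(deltas="0 0 0 8.5; 0 0 0 17; 0 0 0 25.5; 0 0 0 34; 0 0 0 42.5")

```text
t: 17.25
eef_pos: [0.5434, 0.047, 0.0942]
tool_rot: [-0.0, 0.995, 0.101, 0.001]
contact_force: [1.3, 0.5, -0.3]
gripper_width: 1.002
grasp_force: 0.0
```

Run:
```python
from plan import *
from h import *
c=shot('scene')
print([(np.round(d['xyz'],3).tolist(),round(d['confidence'],2)) for d in bot.landmark_of(c,'cap')])
p,o=pose();print(p,o['q'].round(2),o['contact_force'],o['gripper_width'])
plan([(.543,.0465,.094,p[3],2)])
```

```text
[([0.777, -0.051, -0.002], 0.81), ([0.544, 0.045, 0.083], 0.78)]
[ 5.43286191e-01  4.71135850e-02  9.40919067e-02 -7.80976186e+01] [-0.42  0.46  0.28  2.   -0.19  0.7  -1.39] [ 0.18194022 -0.77054723 -0.07581815] 1.000979331069709
at [ 5.43300e-01  4.71000e-02  9.41000e-02 -7.80976e+01] q7 -1.385 t 17.35
-0.0002 0.0003 0.0000 -0.0; -0.0004 0.0005 0.0001 -0.0
```

Request:
send_rows(deltas="0 0 0 8.5; 0 0 0 17; 0 0 0 25.5; 0 0 0 34; 0 0 0 42.5")

```text
t: 17.85
eef_pos: [0.5432, 0.0468, 0.094]
tool_rot: [-0.0, 0.965, -0.264, 0.0]
contact_force: [-0.0, -0.2, 0.6]
gripper_width: 1.001
grasp_force: 0.0
```

Request:
send_rows(deltas="0 0 0 0; 0 0 0 0; 0 0 0 0; 0 0 0 0; 0 0 -0.001 0", claw=0.5, force=30)

```text
t: 18.35
eef_pos: [0.5428, 0.0463, 0.0946]
tool_rot: [0.0, 0.965, -0.262, -0.0]
contact_force: [-0.4, 0.0, -1.3]
gripper_width: 0.626
grasp_force: 31.7
```

Request:
send_rows(deltas="0 0 -0.0003 -8.5; 0 0 -0.0006 -17; 0 0 -0.001 -25.5; 0 0 -0.0014 -34; 0 0 -0.0017 -42.5")

```text
t: 18.85
eef_pos: [0.5426, 0.0463, 0.0961]
tool_rot: [0.0, 0.994, 0.108, -0.0]
contact_force: [-0.5, -0.8, -0.4]
gripper_width: 0.629
grasp_force: 31.7
```

Request:
send_rows(deltas="0 0 -0.0001 -8.5; 0 0 -0.0003 -17; 0 0 -0.0004 -25.5; 0 0 -0.0006 -34; 0 0 -0.0007 -42.5")

```text
t: 19.35
eef_pos: [0.5426, 0.0463, 0.0968]
tool_rot: [-0.0, 0.887, 0.461, -0.0]
contact_force: [-1.3, -0.5, -0.8]
gripper_width: 0.625
grasp_force: 31.7
```

Run:
```python
from plan import *
p,o=pose();print(p,o['q'].round(2),o['contact_force'],o['torque'],o['gripper_width'],o['grasp_force'])
```

```text
[  0.54262633   0.04628062   0.09681604 -35.09557294] [-0.27  0.45  0.09  1.99 -0.06  0.7  -0.76] [-1.29211173 -0.48979908 -0.82487616] [-0.11958753  0.18002538  0.01389908] 0.6252307742097096 31.670363880693913
```

Request:
send_rows(deltas="0 0 -0.0002 -8.5; 0 0 -0.0003 -17; 0 0 -0.0005 -25.5; 0 0 -0.0006 -34; 0 0 -0.0008 -42.5")

```text
t: 19.85
eef_pos: [0.5427, 0.0462, 0.0976]
tool_rot: [-0.0, 0.66, 0.751, -0.0]
contact_force: [-1.6, -0.0, -0.5]
gripper_width: 0.625
grasp_force: 31.7
```

Request:
send_rows(deltas="0 0 -0.0002 -8.5; 0 0 -0.0003 -17; 0 0 -0.0005 -25.5; 0 0 -0.0006 -34; 0 0 -0.0008 -42.5")

```text
t: 20.35
eef_pos: [0.5428, 0.0463, 0.0984]
tool_rot: [-0.0, 0.343, 0.939, -0.0]
contact_force: [-0.5, 0.2, -0.5]
gripper_width: 0.627
grasp_force: 31.7
```

Request:
send_rows(deltas="0 0 -0.0002 -8.5; 0 0 -0.0003 -17; 0 0 -0.0005 -25.5; 0 0 -0.0006 -34; 0 0 -0.0008 -42.5")

```text
t: 20.85
eef_pos: [0.5428, 0.0463, 0.0993]
tool_rot: [-0.0, -0.021, 1.0, 0.0]
contact_force: [-0.3, 0.4, 0.3]
gripper_width: 0.624
grasp_force: 31.7
```

Request:
send_rows(deltas="0 0 -0.0002 -8.5; 0 0 -0.0003 -17; 0 0 -0.0005 -25.5; 0 0 -0.0006 -34; 0 0 -0.0008 -42.5")

```text
t: 21.35
eef_pos: [0.5429, 0.0463, 0.1001]
tool_rot: [-0.0, -0.382, 0.924, 0.0]
contact_force: [0.2, -0.1, -0.4]
gripper_width: 0.62
grasp_force: 31.7
```

Request:
send_rows(deltas="0 0 -0.0002 -8.5; 0 0 -0.0003 -17; 0 0 -0.0005 -25.5; 0 0 -0.0006 -34; 0 0 -0.0008 -42.5")

```text
t: 21.85
eef_pos: [0.5428, 0.0463, 0.1009]
tool_rot: [-0.0, -0.691, 0.723, 0.0]
contact_force: [0.5, -0.1, 0.1]
gripper_width: 0.627
grasp_force: 31.7
```

Request:
send_rows(deltas="0 0 -0.0005 0; 0 0 -0.001 0; 0 0 -0.0015 0; 0 0 -0.002 0; 0 0 -0.003 0")

```text
t: 22.35
eef_pos: [0.5429, 0.0464, 0.1041]
tool_rot: [-0.0, -0.688, 0.726, -0.0]
contact_force: [-0.1, 0.2, -1.4]
gripper_width: 0.623
grasp_force: 31.7
```

Run:
```python
from plan import *
p,o=pose();print(p,o['q'].round(2),o['contact_force'],o['torque'],o['gripper_width'],o['grasp_force'])
```

```text
[5.42859678e-01 4.64480973e-02 1.04098632e-01 1.76970144e+02] [ 0.42  0.57 -0.81  1.94  0.54  0.86  2.42] [-0.09569478  0.20651216 -1.43162221] [-0.05380337  0.0827569   0.0074346 ] 0.6230294328774696 31.682060323655605
```

Request:
send_rows(deltas="0 0 -0.003 0; 0 0 -0.006 0; 0 0 -0.01 0; 0 0 -0.014 0; 0 0 -0.02 0")

```text
t: 22.85
eef_pos: [0.5429, 0.0465, 0.1245]
tool_rot: [-0.0, -0.688, 0.725, 0.0]
contact_force: [0.6, 0.8, 0.2]
gripper_width: 0.623
grasp_force: 31.7
```

Request:
send_rows(deltas="0 0 -0.02 8.5; 0 0 -0.04 17; 0 0 -0.06 25.5; 0 0 -0.07 34; 0 0 -0.08 42.5")

```text
t: 23.35
eef_pos: [0.5432, 0.0467, 0.2054]
tool_rot: [0.001, -0.376, 0.927, -0.0]
contact_force: [0.3, 0.3, 0.2]
gripper_width: 0.63
grasp_force: 31.7
```

Run:
```python
from plan import *
from h import *
p,o=pose();print(p,o['q'].round(2),o['contact_force'],o['gripper_width'],o['grasp_force'])
for n in('scene','top'):
    c=shot(n,n+'4.png')
    for q in('cap','saucer_floor'): print(q,[(np.round(d['xyz'],3).tolist(),round(d['confidence'],2)) for d in bot.landmark_of(c,q)])
s=cv2.imread('pics/scene4.png'); cv2.imwrite('pics/s4c.png',cv2.resize(s[120:360,180:500],(800,600)))
plan([(.4895,.255,p[2],90,15)])
```

```text
[5.43187185e-01 4.66834236e-02 2.05410802e-01 1.34174301e+02] [ 0.38  0.39 -0.72  1.87  0.3   1.    1.87] [0.26471132 0.25884256 0.24891868] 0.6302111080745559 31.72525556758046
cap [([0.776, -0.047, -0.001], 0.92), ([0.546, 0.049, 0.197], 0.8), ([0.339, 0.221, -0.001], 0.5)]
saucer_floor [([0.49, 0.261, 0.004], 0.63)]
cap [([0.773, -0.049, 0.001], 0.81), ([0.336, 0.219, 0.004], 0.59)]
saucer_floor [([0.486, 0.252, 0.003], 0.91), ([0.7, 0.367, 0.001], 0.2)]
at [5.426000e-01 4.640000e-02 2.035000e-01 1.346888e+02] q7 1.877 t 23.65
-0.0073 0.0124 -0.0001 3.0; -0.0145 0.0247 -0.0003 6.0; -0.0218 0.0371 -0.0004 8.9; -0.0291 0.0495 -0.0005 11.9; -0.0363 0.0619 -0.0006 14.9
-0.0038 0.0138 -0.0001 3.0; -0.0077 0.0277 -0.0003 6.0; -0.0115 0.0415 -0.0004 8.9; -0.0154 0.0553 -0.0005 11.9; -0.0192 0.0691 -0.0006 14.9
-0.0002 0.0143 -0.0001 3.0; -0.0003 0.0287 -0.0003 6.0; -0.0005 0.0430 -0.0004 8.9; -0.0006 0.0574 -0.0005 11.9; -0.0008 0.0717 -0.0006 14.9
```

View pics/s4c.png

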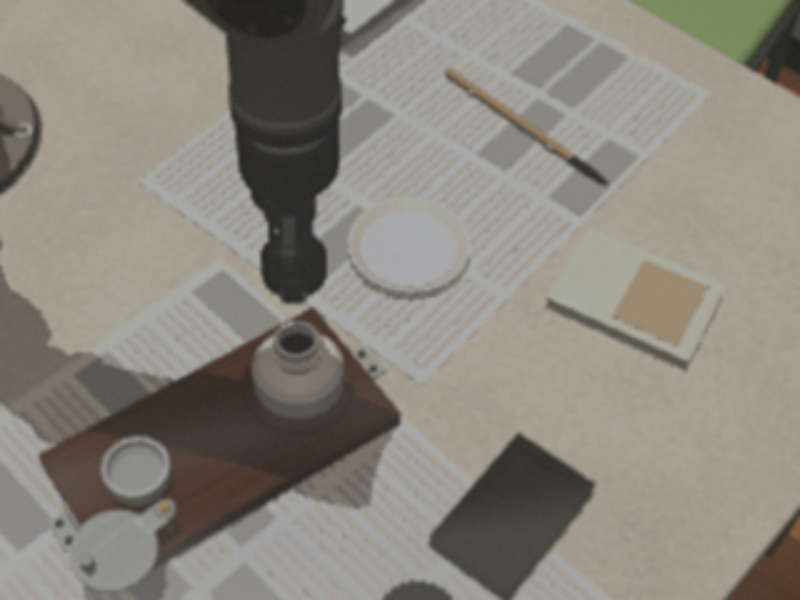

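The cap hangs in the gripper at (295,265), the pot's neck is bare and the well is uncovered. Carry the cap to the saucer.

Request:
send_rows(deltas="-0.0073 0.0124 0 3; -0.0145 0.0247 0 6; -0.022 0.037 0 9; -0.029 0.0495 0 12; -0.036 0.062 0 15")

```text
t: 24.15
eef_pos: [0.5246, 0.1164, 0.2033]
tool_rot: [-0.001, -0.255, 0.967, 0.0]
contact_force: [0.4, -0.2, -0.7]
gripper_width: 0.626
grasp_force: 31.7
```

Request:
send_rows(deltas="-0.004 0.014 0 3; -0.0077 0.0277 0 6; -0.0115 0.0415 0 9; -0.0154 0.0553 0 12; -0.019 0.069 0 15")

```text
t: 24.65
eef_pos: [0.5072, 0.1857, 0.2033]
tool_rot: [-0.001, -0.126, 0.992, 0.0]
contact_force: [0.2, 0.4, 0.8]
gripper_width: 0.626
grasp_force: 31.7
```

Request:
send_rows(deltas="0 0.0143 0.005 3; 0 0.0287 0.015 6; -0.0005 0.043 0.03 9; -0.0006 0.0574 0.05 12; -0.001 0.0717 0.07 15")

```text
t: 25.15
eef_pos: [0.4903, 0.2553, 0.1328]
tool_rot: [-0.0, 0.004, 1.0, -0.0]
contact_force: [0.0, -0.1, 0.1]
gripper_width: 0.625
grasp_force: 31.7
```

Run:
```python
from plan import *
from h import *
for n in('scene','top'):
    c=shot(n,n+'5.png')
    for q in('cap','saucer_floor'): print(q,[(np.round(d['xyz'],3).tolist(),round(d['confidence'],2)) for d in bot.landmark_of(c,q)])
s=cv2.imread('pics/scene5.png'); cv2.imwrite('pics/s5c.png',cv2.resize(s[120:300,240:480],(800,600)))
p,o=pose();print(p,o['contact_force'],o['gripper_width'],o['grasp_force'])
plan([(.489,.2555,.03,p[3],5)])
```

```text
cap [([0.491, 0.254, 0.125], 0.86), ([0.778, -0.049, -0.004], 0.8), ([0.338, 0.218, -0.001], 0.56)]
saucer_floor [([0.489, 0.262, 0.004], 0.83)]
cap [([0.337, 0.22, 0.002], 0.92), ([0.778, -0.05, -0.001], 0.55), ([0.521, -0.034, 0.001], 0.38)]
saucer_floor []
[ 0.49151776  0.25431152  0.13478791 89.54738567] [1.20456933 0.27023921 0.42637962] 0.6298000630913064 31.823755991645157
at [ 0.4915  0.2543  0.1348 89.5474] q7 0.678 t 25.45
0.0005 0.0002 0.0210 -0.0; 0.0010 0.0005 0.0419 -0.0; 0.0015 0.0007 0.0629 -0.0; 0.0020 0.0009 0.0838 -0.0; 0.0025 0.0012 0.1048 -0.0
```

View pics/s5c.png

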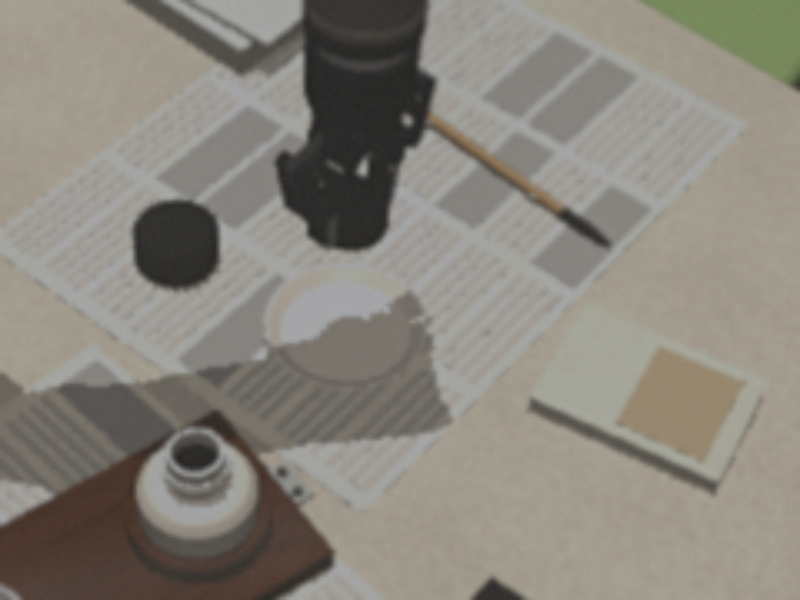

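The cap is upright, level, and straight above the saucer. Lower it slowly.

Request:
send_rows(deltas="0.0005 0.0003 0.03 0; 0.001 0.0006 0.055 0; 0.001 0.001 0.075 0; 0.001 0.001 0.09 0; 0.001 0.001 0.1 0")

```text
t: 25.95
eef_pos: [0.4903, 0.2554, 0.0337]
tool_rot: [0.0, 0.005, 1.0, -0.0]
contact_force: [0.4, 0.3, 0.3]
gripper_width: 0.628
grasp_force: 31.8
```

Request:
send_rows(deltas="0 0 0.004 0; 0 0 0.008 0; 0 0 0.012 0; 0 0 0.015 0; 0 0 0.017 0")

```text
t: 26.45
eef_pos: [0.4899, 0.2561, 0.0171]
tool_rot: [0.0, 0.004, 1.0, 0.0]
contact_force: [0.8, -0.5, -0.7]
gripper_width: 0.627
grasp_force: 31.8
```

Request:
send_rows(deltas="0 0 0.001 0; 0 0 0.0015 0; 0 0 0.002 0; 0 0 0.0025 0; 0 0 0.003 0")

```text
t: 26.95
eef_pos: [0.4898, 0.2561, 0.0142]
tool_rot: [0.0, 0.004, 1.0, 0.0]
contact_force: [-1.1, -1.4, 7.2]
gripper_width: 0.625
grasp_force: 32.5
```

Request:
send_rows(deltas="0 0 -0.0005 0; 0 0 -0.001 0; 0 0 -0.001 0; 0 0 -0.001 0; 0 0 -0.001 0")

```text
t: 27.45
eef_pos: [0.4897, 0.256, 0.0151]
tool_rot: [-0.0, 0.004, 1.0, 0.0]
contact_force: [-0.5, -0.1, -1.1]
gripper_width: 0.625
grasp_force: 31.8
```

Request:
send_rows(deltas="0 0 0 0; 0 0 0 0; 0 0 0 0; 0 0 -0.001 0; 0 0 -0.003 0", claw=0.85)

```text
t: 27.95
eef_pos: [0.4897, 0.2559, 0.0181]
tool_rot: [-0.0, 0.004, 1.0, -0.0]
contact_force: [-0.2, 0.4, 0.5]
gripper_width: 0.852
grasp_force: 0.0
```

Request:
send_rows(deltas="0 0 -0.01 0; 0 0 -0.03 0; 0 0 -0.06 0; 0 0 -0.1 0; 0 0 -0.14 0")

```text
t: 28.45
eef_pos: [0.4893, 0.256, 0.16]
tool_rot: [-0.0, 0.004, 1.0, 0.0]
contact_force: [0.3, -0.1, -0.5]
gripper_width: 0.85
grasp_force: 0.0
```

Request:
send_rows(deltas="-0.04 0 0 0; -0.08 0 -0.02 0; -0.12 0 -0.04 0; -0.16 0 -0.06 0; -0.2 0 -0.06 0")

```text
t: 28.95
eef_pos: [0.6926, 0.255, 0.2231]
tool_rot: [0.003, 0.004, 1.0, 0.001]
contact_force: [0.6, 0.8, 0.2]
gripper_width: 0.851
grasp_force: 0.0
```

Run:
```python
from plan import *
from h import *
p,o=pose();print(p,o['contact_force'],o['gripper_width'],o['grasp_force'],o['t'])
for n in('top','scene'):
    c=shot(n,n+'6.png')
    for q in('cap','saucer_floor','cover_knob'): print(q,[(np.round(d['xyz'],3).tolist(),round(d['confidence'],2)) for d in bot.landmark_of(c,q)])
s=cv2.imread('pics/scene6.png'); cv2.imwrite('pics/s6c.png',cv2.resize(s[120:360,180:500],(800,600)))
```

```text
[ 0.69259     0.25497255  0.22306524 89.49868283] [0.63302863 0.79273367 0.21942379] 0.8509438555397023 0.0 28.95
cap [([0.49, 0.258, 0.006], 0.7), ([0.774, -0.048, -0.004], 0.6), ([0.339, 0.219, 0.002], 0.57)]
saucer_floor [([0.489, 0.256, 0.005], 0.62)]
cover_knob [([0.557, -0.212, 0.071], 0.82), ([0.698, 0.362, 0.002], 0.22)]
cap [([0.339, 0.221, -0.0], 0.79), ([0.778, -0.049, -0.001], 0.64), ([0.7, 0.363, -0.002], 0.57), ([0.488, 0.256, 0.006], 0.55)]
saucer_floor [([0.487, 0.262, 0.005], 0.66)]
cover_knob [([0.553, -0.211, 0.069], 0.67)]
```

View pics/s6c.png

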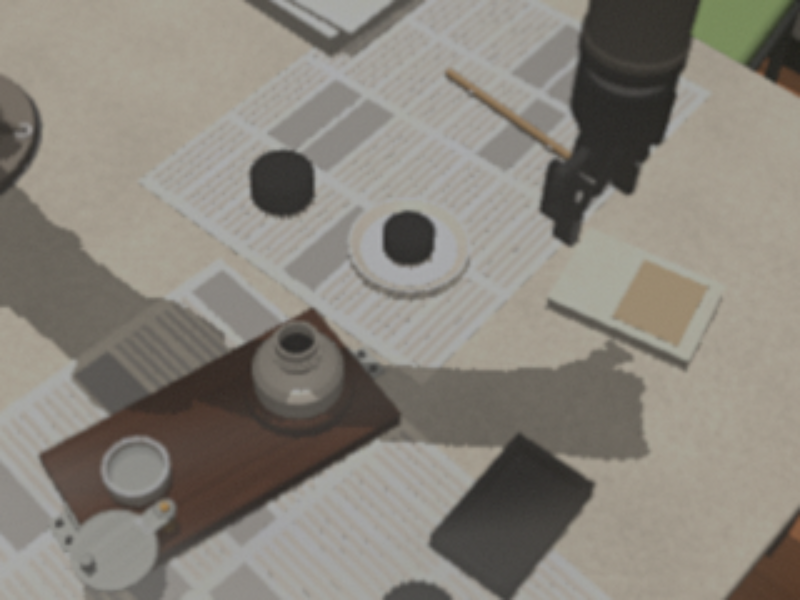

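The cap lies flat in the middle of the saucer at (408,238). The well at (136,470) is uncovered, the bystanders are where they were, and the arm is clear.

```bash
python3 -c "
from station import bot
print(bot.hand_in())"
```

```text
the job is handed in; nothing more can be done
None
```

The job is handed in, with no verdict returned: in the last pictures the cover is at about 1.64 rad with the well uncovered, and the cap is unscrewed, let go and lying flat in the middle of the saucer. The brush, inkstone and book look unmoved in the last view. The paperweight was outside it, but the arm never went near it.

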